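Preload a load button with a swing arm

TASK

First take the orange transit block off the black fixture plate, where it blocks the swing arm, and lay it down in the blue tray. Then push the free end of the aluminium arm round its pin towards the yellow sprung load button until the button is pressed about half way in, and let go so that the arm keeps it there; never drive the button hard against its bottom, and leave the other things on the bench where they are.

Things in the scene. Friction and masses are not known exactly. Their poses are not given: they have to be found in the camera images.
- fixture: Fixed dark steel plate, 280 mm (its x) by 240 mm (its y), 12 mm thick, flat on the bench; it carries the arm and the gauge. Origin at the centre of its underside, z up. Its pose differs from run to run. In its frame the arm's pin stands at x 100, y 0 mm and the load button lies on a line parallel to y at x -42 mm.
- swingbar: Swing arm: level aluminium bar 20 mm wide, underside 22 and top 47 mm above the bench. Origin on the pin axis at the underside; its x runs along the bar to the free end, z up. It starts swung to the fixture's +y side, its yaw relative to the fixture 2.0 to 2.25 rad; pushing the free end to the fixture's -y (anticlockwise from above) brings it to the button at 3.2 to 3.55 rad.
- bar_tip (a point): Middle of the bar's free end face (black end), 170 mm from the pin, 34.5 mm above the bench; its axes are those of the arm. The bar meets the button with its flank about 142 mm from the pin.
- gauge: Red clamp block of the load gauge, 44 (x) by 30 (y) by 46 mm high, fixed on the plate at x -42, y -100 mm of the fixture; origin at the centre of its underside, 12 mm above the bench, axes as the fixture's. A steel barrel of 28 mm diameter is clamped in it and sticks out towards +y by an amount that differs from run to run and is not reported.
- block: Loose orange plastic transit block, 70 (its x) by 28 (its y) by 40 mm high, about 120 g, standing on the fixture plate between arm and button. Origin at the centre of its underside, z up. Fingers fit on its 28 mm width.
- tray: Fixed blue open tray, outside 170 (its x) by 130 (its y) by 35 mm high, walls and floor 4 to 5 mm; stands on the bench to the left or right of the fixture. Origin at the centre of its underside.
- weight: Bystander: loose brass weight, 32 mm across, 36 mm high, on the corner of the fixture plate; origin at its underside.
- driver: Bystander: loose screwdriver with red handle, 180 mm long.
- spanner: Bystander: loose steel spanner, 170 mm long.
- spool: Bystander: loose spool of orange filament lying flat, 110 mm across, 44 mm high.
- oiler: Bystander: loose white plastic bottle with red cap, 44 mm across, 90 mm high.
- pin (a point): Top of the fixed upright pin about which the arm turns, 57 mm above the bench; axes as the fixture's. The pin is stiff: the arm stays where it is left, and pushing it takes a steady 6 to 8 N at 155 mm from the pin, and it holds the button pressed when let go.
- gauge_line (a point): Point on the barrel's axis inside the clamp block, 34.5 mm above the bench. A yellow button, 14 mm across, stands 15 mm out of the barrel towards the fixture's +y; its round nose is 47 to 77 mm from this point. It goes in 12 mm against a spring: 1 N at first touch, 4.6 N half way, 8.2 N at the bottom. A black ring on it meets the barrel's mouth half way in.
Things that resemble listed ones, but are neither listed nor needed, are in the scene too. Of the things like the block, leave any that is green, pink or turquoise; of the rest the smaller one is meant.

How it is judged:
By the outcome, as a careful person would: the job done as asked, in the order asked, and still so for the second after the job is handed in, with the robot touching nothing.
It also fails if it takes over 72 s, if anything falls off the work surface, if the arm or the gripper's body presses on something with over 40 N, if the wrist force passes 120 N, or if a joint passes its speed limit or range.

ROBOT

A 6-joint arm with a two-finger parallel gripper is mounted at the origin on the work surface. World frame = base frame: x ahead of the robot, y to its left, z up, the work surface at z = 0. Lengths are in m, angles in rad, forces in N, time in s.
With the tool pointing down it reaches from about 0.325 to 0.775 m from the base axis. Payload 5.5 kg.
Tool frame: the origin (TCP) lies midway between the tips of the shut fingers; the grasp point (between the pads) lies 19 mm behind it; x points along the fingers, y is the direction in which the jaws open and shut, and the axes are right-handed (so a half turn about x gives the same grasp; the last joint's range is limited). The gripper opens to 88 mm and grips with 3 to 60 N. Pads are 20 mm wide; open, the fingers measure 115 mm over their backs; the gripper's body (75 mm by 178 mm) begins 61 mm behind the grasp point.
Start: joints at [1.141, 0.091, 1.231, -0, 1.82, -0.057], TCP at [0.219, 0.559, 0.223] pointing down, gripper open.
Joint ranges: [-2.87, 2.87], [-0.86, 2.18], [0.17, 2.46], [-1.51, 4.65], [0.06, 2.69], [-2.65, 2.65]. Speed limits (rad/s): [2.57, 2.57, 3.01, 3.14, 3.14, 3.14].

INTERFACE

Orientations are given as a 3x3 rotation matrix whose columns are the frame's x, y, z axes.
In Python, from cell import r gives the robot as it stands.
- The arm moves only by the shell command python3 -m inch 'ROWS' [FORCE]. ROWS is JSON, a list of rows, each a list of 7 numbers: the shift along the tool's x, y, z in mm, then the turn, a rotation vector about the tool's x, y, z in degrees, then the gripper's target within -1 to 1 (shut at 1, half-way at 0, fully open at -1). A call has 1 to 20 rows; each row is the pose to reach, as a shift and turn from the pose commanded when the call began, along the tool's axes at that moment; what a row does not reach only later rows make up. A row lasts 1/12 s, in which the tool goes at most 41.7 mm and 7.16 degrees, less where a joint would pass 70% of its speed; a pose out of reach is approached as far as the arm can. A call with a gripper value outside its range is refused whole. The fingers move at their own pace and stop on an object; FORCE is the grip in N (left out, the last holds). Time passes only in rows, so rows that repeat a pose let the fingers close. It gives the time, the measured TCP pose, the force and the opening at its end, in the units of the state.
- r.state(): the state, without advancing time (a new reading comes with each control period).
- r.read_camera(name): name is "scene" or "top" or "wrist"; returns a dict with "frame" (420x560x3 uint8, red, green, blue), "depth" (420x560 float32, m along the optical axis (not along the pixel's ray), 0 where there is no reading), "fx", "fy", "cx", "cy" (pixels), "R" (3x3) and "t" (3): a world point X has camera coordinates R X + t; the wrist camera has in their place "T_tool_cam" (4x4, takes a point from camera to tool coordinates, whose origin is the TCP and whose axes are the tool frame's). Camera axes: x right, y down, z forward; pixel columns grow to the right and rows downward; lengths in m; the calibration is good to about 2 mm. The wrist camera is an equidistant fisheye: a pixel r from the principal point sees the ray r / f radians off the axis. A picture is of the moment at which its call begins: read the wrist's pose just before it.
- r.sign_off(): hands the job in, once; it reports no verdict.
The state is a dict: "t": time; "joints": joint angles; "qvel": joint speeds; "joint_efforts": joint torques, N m; "tool_pos": TCP position; "tcp_rot": TCP orientation; "ft_force": force on the tool from outside, world axes, zero at the start; "moment": the same for the moment, N m; "width": opening from 0.0 (shut) to 1.0 (fully open).
Only numpy, scipy, OpenCV 4.12 (cv2) and the standard library are available. Lean on these libraries where they do the work, as an engineer would, in place of code of your own. Each camera call takes 0.05 s, during which the arm holds its last target.

## Working session

There is one attempt and no reset: what is moved stays moved. The work goes in short steps, Python scripts to look and compute and a shell command to move; the robot and the scene stay as the last step left them, time stands still between calls to the robot, and variables do not carry over. Pictures are saved under pics/ and viewed, and the job is handed in when it is done.

```bash
ls; mkdir -p pics; cat > h.py <<'E'
import numpy as np, cv2
from cell import r
def cap(n,name):
    s=r.state(); c=r.read_camera(n)
    np.savez('pics/'+name+'.npz',**{k:np.array(v) for k,v in c.items()},tp=s['tool_pos'],tr=s['tcp_rot'])
    cv2.imwrite('pics/'+name+'.png',cv2.cvtColor(c['frame'],cv2.COLOR_RGB2BGR)); return c
def ld(name): return np.load('pics/'+name+'.npz')
def crop(name,u0,v0,u1,v1,k,out):
    im=cv2.imread('pics/'+name+'.png')[v0:v1,u0:u1]
    cv2.imwrite('pics/'+out+'.png',cv2.resize(im,None,fx=k,fy=k,interpolation=cv2.INTER_CUBIC))
def pt(c,u,v,z=None):
    """world point at pixel; by depth or on plane z"""
    R=c['R'];t=c['t']
    d=np.array([(u-c['cx'])/c['fx'],(v-c['cy'])/c['fy'],1.])
    o=-R.T@t; w=R.T@d
    s=c['depth'][int(round(v)),int(round(u))] if z is None else (z-o[2])/w[2]
    return o+s*w
E
python3 - <<'E'
from h import *
s=r.state(); print({k:np.round(v,3).tolist() for k,v in s.items()})
cap('top','top0');cap('scene','scene0');cap('wrist','wr0')
E
```

```text
pics
{'t': 0.0, 'joints': [1.141, 0.092, 1.232, 0.0, 1.82, -0.057], 'qvel': [-0.0, 0.0, -0.0, -0.0, 0.0, -0.002], 'joint_efforts': [0.0, -44.646, -40.644, 0.07, 0.03, -0.0], 'tool_pos': [0.218, 0.559, 0.222], 'tcp_rot': [[-0.001, 0.364, 0.931], [-0.002, 0.931, -0.364], [-1.0, -0.002, -0.0]], 'ft_force': [0.582, -0.249, 0.188], 'moment': [0.027, -0.019, 0.01], 'width': 0.999}
```

View pics/top0.png

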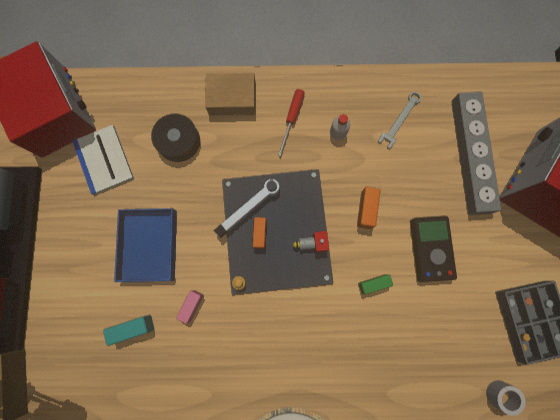

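View pics/scene0.png

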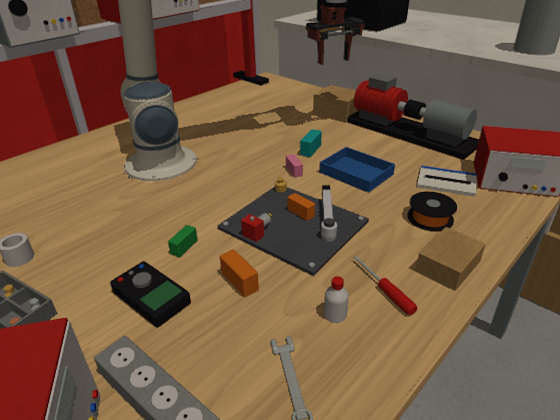

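The top view shows the plate centred near (277,232). The small orange block is at (259,233), the arm runs from its pin at (271,186) to its tip at (220,230), and the gauge is at (320,242) with the button at (296,244). The tray is at (146,246) and the weight at (238,284). I'll enlarge it.

```bash
python3 - <<'E'
from h import *
crop('top0',210,160,340,300,5.7,'c1')
c=ld('top0')
print(c['fx'],c['cx'],c['cy'],-c['R'].T@c['t'],c['R'])
for n,u,v,z in [('tip',220,230,.047),('pin',271,186,.057),('blk',259,233,.052),('btn',296,244,.0345),('gauge',320,242,.058),('weight',238,284,.048),('tray',146,246,.005),('plate',277,260,.012),('bench',200,380,0)]:
    print(n,pt(c,u,v).round(4),pt(c,u,v,z).round(4))
E
```

```text
392.10865987392305 282.58511069899527 209.84816926746305 [0.39633004 0.00902618 0.94517095] [[-0.0112544  -0.99992425 -0.00498405]
 [-0.98404802  0.01196045 -0.17750051]
 [ 0.17754668  0.00290688 -0.98410809]]
tip [0.513  0.1568 0.0459] [0.5129 0.1567 0.047 ]
pin [0.6141 0.0381 0.0536] [0.6133 0.038  0.057 ]
blk [0.5041 0.0662 0.0534] [0.5042 0.0663 0.052 ]
btn [ 0.4791 -0.0183  0.0409] [ 0.4796 -0.0185  0.0345]
gauge [ 0.4814 -0.0723  0.0574] [ 0.4814 -0.0722  0.058 ]
weight [0.3899 0.1139 0.0476] [0.3899 0.1139 0.048 ]
tray [4.822e-01 3.424e-01 2.000e-04] [0.4817 0.3407 0.005 ]
plate [0.4443 0.0263 0.0129] [0.4444 0.0263 0.012 ]
bench [0.1763 0.2037 0.0013] [0.176 0.204 0.   ]
```

View pics/c1.png

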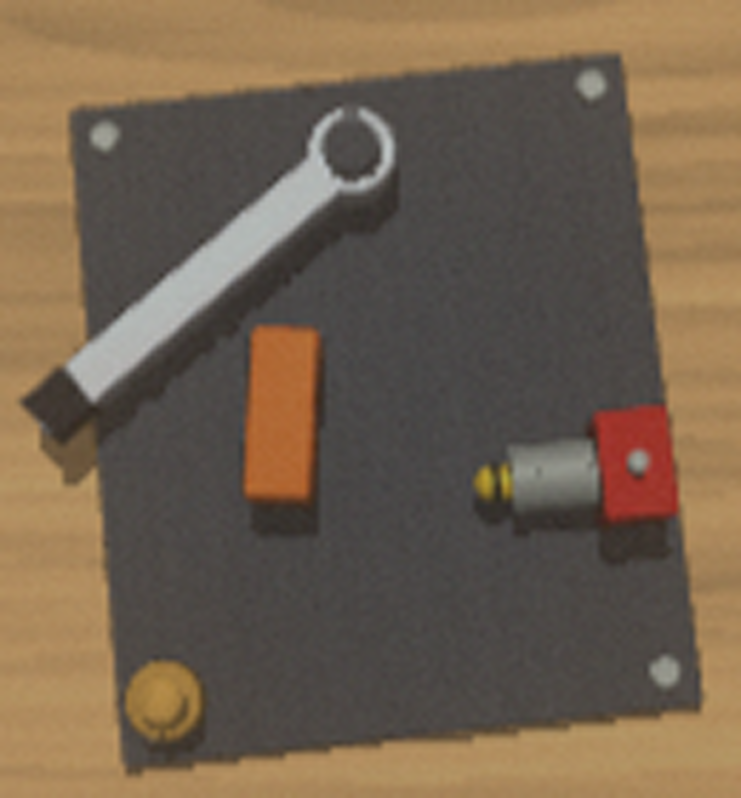

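View pics/wr0.png

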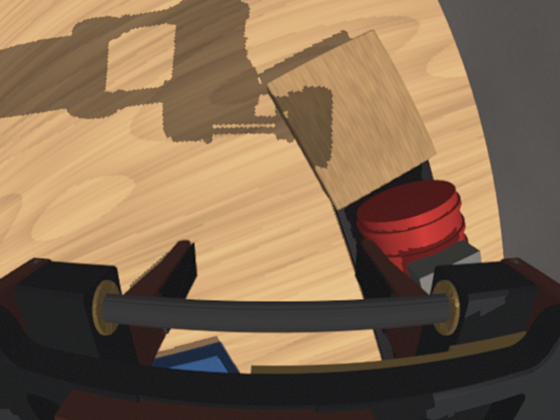

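```bash
python3 - <<'E'
from h import *
c=ld('top0'); f=lambda x,y,z: pt(c,210+(x+.5)/5.7-.5,160+(y+.5)/5.7-.5,z)
P=[f(*p,.012) for p in [(70,110),(620,55),(703,707),(125,772)]]
print('plate',np.round(P,4).tolist()); ctr=sum(P)/4; print(ctr)
ex=(P[0]+P[1]-P[2]-P[3]);ex/=np.linalg.norm(ex); ey=P[0]+P[3]-P[1]-P[2];ey/=np.linalg.norm(ey)
print([np.linalg.norm(P[i]-P[(i+1)%4]) for i in range(4)],np.degrees([np.arctan2(ex[1],ex[0]),np.arctan2(-ey[0],ey[1])]))
a=(np.arctan2(ex[1],ex[0])+np.arctan2(-ey[0],ey[1]))/2
F=np.array([[np.cos(a),-np.sin(a)],[np.sin(a),np.cos(a)]])
print('yaw',np.degrees(a))
loc=lambda X:(F.T@(X[:2]-ctr[:2])*1000).round(1)
pin=f(352,148,.047);tip=f(45,422,.047)
print('pin',pin,loc(pin),'tip',tip,loc(tip),np.linalg.norm(tip-pin),np.degrees(np.arctan2(*(tip-pin)[1::-1])-a))
B=[f(*p,.052) for p in [(252,327),(318,329),(311,500),(245,497)]]
bc=sum(B)/4;bx=B[0]+B[1]-B[2]-B[3];print('block',bc,loc(bc),np.degrees(np.arctan2(bx[1],bx[0])),[np.linalg.norm(B[i]-B[(i+1)%4]) for i in range(4)])
n=f(475,481,.0345);m=f(511,479,.0345);print('nose',n,loc(n),'mouth',m,loc(m))
print('gauge exp',ctr[:2]+F@[-.042,-.1], 'meas',f(635,463,.058),loc(f(635,463,.058)))
crop('top0',100,195,200,350,5,'c2')
crop('scene0',210,170,380,270,4.5,'c3')
E
```

```text
plate [[0.6437, 0.16, 0.012], [0.6653, -0.0775, 0.012], [0.388, -0.1039, 0.012], [0.3646, 0.133, 0.012]]
[0.5154084  0.02789098 0.012     ]
[np.float64(0.2384243311206018), np.float64(0.27847344581912564), np.float64(0.2380138991002659), np.float64(0.28044529530939405)] [5.48633331 5.41490318]
yaw 5.4506182470125015
pin [0.61681144 0.03749243 0.047     ] [ 1.019e+02 -1.000e-01] tip [0.5045303  0.16231554 0.047     ] [  1.9 134.9] 0.16789241369253816 126.52146187980314
block [0.50657265 0.06635174 0.052     ] [-5.1 39.1] -2.371529156162818 [np.float64(0.026749653515251114), np.float64(0.06917879236596425), np.float64(0.026407688943388692), np.float64(0.06880169458779567)]
nose [ 0.47978047 -0.01138842  0.0345    ] [-39.2 -35.7] mouth [ 0.4804241 -0.0260728  0.0345   ] [-40.  -50.4]
gauge exp [ 0.48309709 -0.07564635] meas [ 0.4840393  -0.07456241  0.058     ] [-41. -99.]
```

View pics/c2.png

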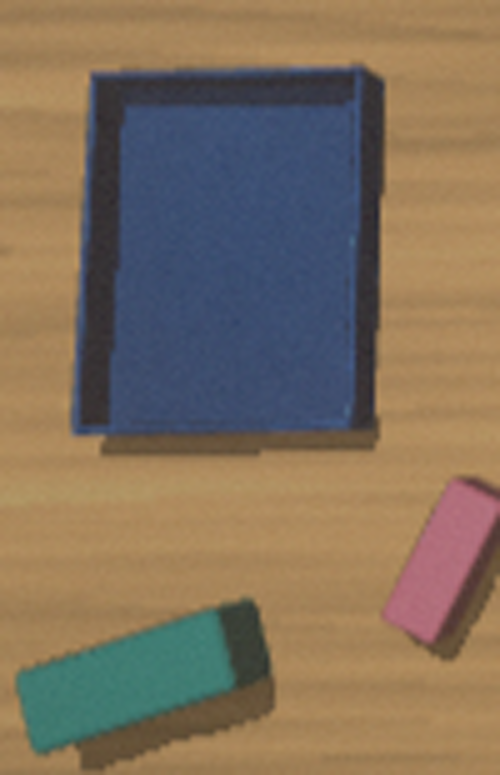

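View pics/c3.png

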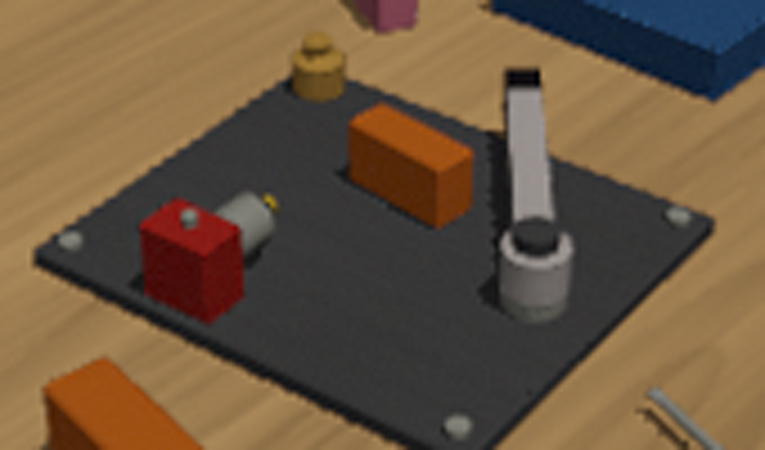

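Plate (yaw 5.45°), pin, block and gauge all agree with the given sizes to within about 2 mm, and the bar's yaw is 126.5°, which is 2.21 rad. Next I'll measure the tray and work out the move above the block.

```bash
cat >> h.py <<'E'
from scipy.spatial.transform import Rotation as Ro
def go(x,y,z,yaw):
    s=r.state();R=np.array(s['tcp_rot']);p=np.array(s['tool_pos'])
    a=np.radians(yaw);Y=np.array([np.cos(a),np.sin(a),0]);X=np.array([0,0,-1.]);T=np.stack([X,Y,np.cross(X,Y)],1)
    print('shift mm',(R.T@(np.array([x,y,z])-p)*1000).round(1),'turn deg',np.degrees(Ro.from_matrix(R.T@T).as_rotvec()).round(2))
E
python3 - <<'E'
from h import *
c=ld('top0'); f=lambda x,y,z: pt(c,100+(x+.5)/5-.5,195+(y+.5)/5-.5,z)
P=[f(*p,.035) for p in [(92,73),(360,68),(350,430),(73,433)]]
print(np.round(P,4).tolist(),sum(P)/4,[np.linalg.norm(P[i]-P[(i+1)%4]).round(4) for i in range(4)])
go(.5065,.0665,.12,87.6)
E
```

```text
[[0.5668, 0.4008, 0.035], [0.5677, 0.274, 0.035], [0.3992, 0.272, 0.035], [0.3993, 0.3989, 0.035]] [0.48325949 0.33644205 0.035     ] [np.float64(0.1268), np.float64(0.1685), np.float64(0.1269), np.float64(0.1675)]
shift mm [ 102.3 -353.2  447.5] turn deg [-18.96  -0.02   0.08]
```

```bash
python3 -m inch '[[40,-353,447.5,-19,0,0,0],[40,-353,447.5,-19,0,0,-0.3],[40,-353,447.5,-19,0,0,-0.3],[40,-353,447.5,-19,0,0,-0.3],[40,-353,447.5,-19,0,0,-0.3],[40,-353,447.5,-19,0,0,-0.3],[40,-353,447.5,-19,0,0,-0.3],[40,-353,447.5,-19,0,0,-0.3],[40,-353,447.5,-19,0,0,-0.3],[40,-353,447.5,-19,0,0,-0.3],[40,-353,447.5,-19,0,0,-0.3],[40,-353,447.5,-19,0,0,-0.3],[40,-353,447.5,-19,0,0,-0.3],[40,-353,447.5,-19,0,0,-0.3],[40,-353,447.5,-19,0,0,-0.3],[40,-353,447.5,-19,0,0,-0.3],[102,-353,447.5,-19,0,0,-0.3],[102,-353,447.5,-19,0,0,-0.3],[102,-353,447.5,-19,0,0,-0.3],[102,-353,447.5,-19,0,0,-0.3]]'; python3 -c "
from h import *
cap('wrist','wr1');go(.5065,.0665,.022,87.6)"
```

```text
t: 1.82
tool_pos: [0.5056, 0.0682, 0.12]
tcp_rot: [[-0.003, 0.04, 0.999], [0.0, 0.999, -0.04], [-1.0, 0.0, -0.003]]
ft_force: [0.5, 0.1, 0.3]
width: 0.652
shift mm [99.8 -1.7 -0.1] turn deg [ 0.13  0.04 -0.02]
```

View pics/wr1.png

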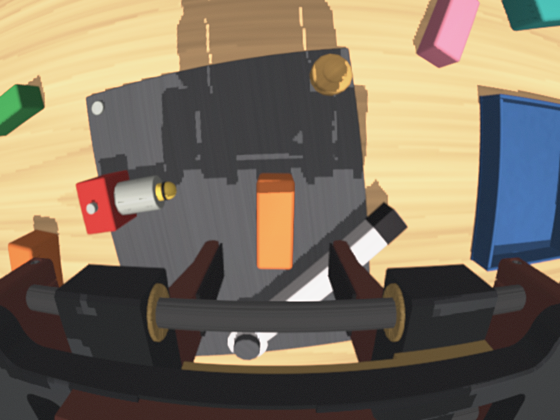

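The wrist view shows the block at (275,225), centred between the fingers, with the bar clear of the right one. Now down, and grip.

```bash
python3 -m inch '[[35,-1,0,0,0,0,-0.3],[65,-1.5,0,0,0,0,-0.3],[85,-1.5,0,0,0,0,-0.3],[98,-1.5,0,0,0,0,-0.3],[98,-1.5,0,0,0,0,-0.3],[98,-1.5,0,0,0,0,-0.3],[98,-1.5,0,0,0,0,0.8],[98,-1.5,0,0,0,0,0.8],[98,-1.5,0,0,0,0,0.8],[98,-1.5,0,0,0,0,0.8],[98,-1.5,0,0,0,0,0.8],[98,-1.5,0,0,0,0,0.8],[98,-1.5,0,0,0,0,0.8],[98,-1.5,0,0,0,0,0.8]]' 20
```

```text
t: 3.03
tool_pos: [0.5071, 0.0658, 0.0234]
tcp_rot: [[0.001, 0.041, 0.999], [0.0, 0.999, -0.041], [-1.0, 0.001, 0.001]]
ft_force: [0.1, 1.4, 6.0]
width: 0.322
```

Width is 0.322, or 28 mm, so the block is gripped. Lifting.

```bash
python3 -m inch '[[-15,0,0,0,0,0,0.8],[-45,0,0,0,0,0,0.8],[-80,0,0,0,0,0,0.8],[-100,0,0,0,0,0,0.8],[-100,0,0,0,0,0,0.8],[-100,0,0,0,0,0,0.8]]'; python3 -c "
from h import *
go(.483,.3365,.12,90)"
```

```text
t: 3.53
tool_pos: [0.5071, 0.0654, 0.1229]
tcp_rot: [[0.001, 0.041, 0.999], [-0.0, 0.999, -0.041], [-1.0, -0.0, 0.001]]
ft_force: [-0.6, 0.1, -2.1]
width: 0.317
shift mm [  2.8 269.8 -35.2] turn deg [-2.36  0.08  0.01]
```

```bash
python3 -m inch '[[0,25,-3,0,0,0,0.8],[0,60,-8,0,0,0,0.8],[0,95,-12,0,0,0,0.8],[0,130,-17,0,0,0,0.8],[0,165,-22,-1,0,0,0.8],[0,200,-26,-2,0,0,0.8],[0,230,-30,-2,0,0,0.8],[0,255,-33,-2,0,0,0.8],[0,270,-35,-2,0,0,0.8],[0,270,-35,-2,0,0,0.8],[0,270,-35,-2,0,0,0.8],[30,270,-35,-2,0,0,0.8],[60,270,-35,-2,0,0,0.8],[80,270,-35,-2,0,0,0.8],[92,270,-35,-2,0,0,0.8],[98,270,-35,-2,0,0,0.8],[98,270,-35,-2,0,0,0.8],[98,270,-35,-2,0,0,0.8]]'; python3 -c "
from h import *
cap('top','top1');crop('top1',90,190,220,310,5.5,'c4')"
```

```text
t: 5.03
tool_pos: [0.4835, 0.3364, 0.0257]
tcp_rot: [[0.001, 0.007, 1.0], [0.0, 1.0, -0.007], [-1.0, 0.001, 0.001]]
ft_force: [0.3, 0.3, -0.6]
width: 0.319
```

View pics/c4.png

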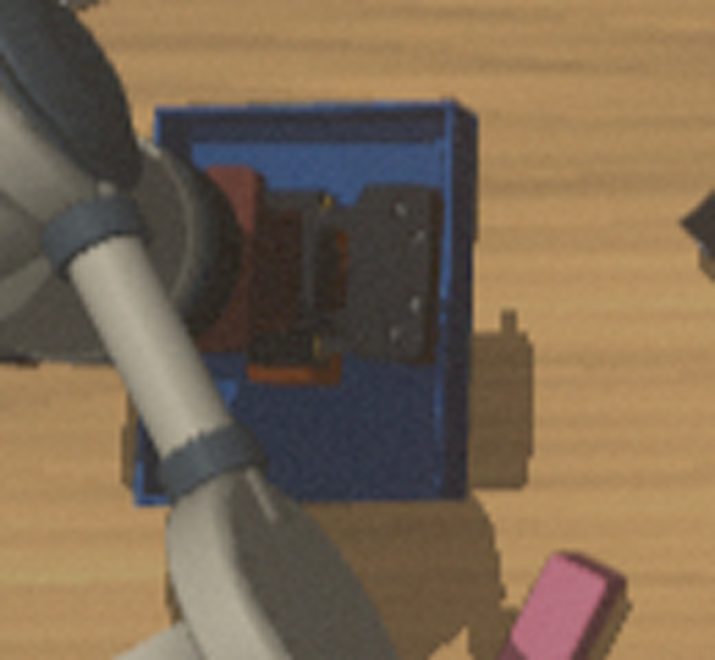

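The block is over the tray floor, with its orange visible at crop (295,370). Down the last 9 mm.

```bash
python3 -m inch '[[3,0,0,0,0,0,0.8],[6,0,0,0,0,0,0.8],[8,0,0,0,0,0,0.8],[8.5,0,0,0,0,0,0.8],[8.5,0,0,0,0,0,0.8]]'
```

```text
t: 5.5
tool_pos: [0.4826, 0.3368, 0.0159]
tcp_rot: [[-0.0, 0.006, 1.0], [-0.0, 1.0, -0.006], [-1.0, -0.0, -0.0]]
ft_force: [-0.1, 0.8, -1.3]
width: 0.315
```

```bash
python3 -m inch '[[1,0,0,0,0,0,0.8],[1,0,0,0,0,0,0.8],[1,0,0,0,0,0,0.8]]';python3 -m inch '[[0,0,0,0,0,0,0.1],[0,0,0,0,0,0,0.1],[0,0,0,0,0,0,0.1],[0,0,0,0,0,0,0.1],[-30,0,0,0,0,0,0.1],[-60,0,0,0,0,0,0.1],[-95,0,0,0,0,0,0.1],[-130,0,0,0,0,0,0.1],[-130,0,0,0,0,0,0.1]]'; python3 -c "
from h import *
cap('wrist','wr2')"
```

```text
t: 5.75
tool_pos: [0.4829, 0.3369, 0.0155]
tcp_rot: [[0.0, 0.006, 1.0], [0.0, 1.0, -0.006], [-1.0, 0.0, 0.0]]
ft_force: [-0.0, 0.0, 0.8]
width: 0.319
t: 6.5
tool_pos: [0.4854, 0.3384, 0.1545]
tcp_rot: [[0.011, 0.006, 1.0], [0.007, 1.0, -0.006], [-1.0, 0.007, 0.011]]
ft_force: [0.7, 1.3, 0.9]
width: 0.45
```

View pics/wr2.png

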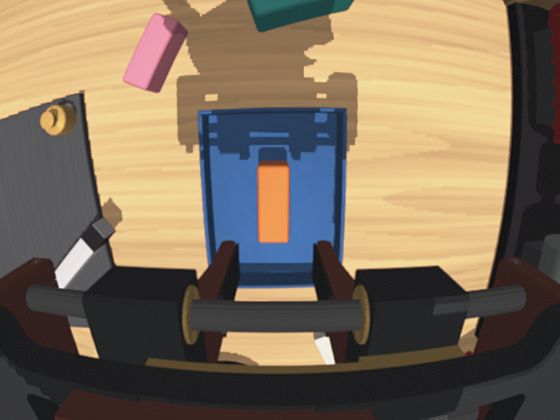

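The block lies flat in the tray, at (273,202). Next come the pre-push pose behind the bar, with shut fingers and the jaw axis across the bar, and the arc waypoints.

```bash
cat >> h.py <<'E'
PIN=np.array([.6158,.0375])
def push(th,rho=.157,clear=0.,z=.022):
    a=np.radians(th);u=np.array([np.cos(a),np.sin(a)]);t=np.array([-u[1],u[0]])
    p=PIN+rho*u-(.0235+clear)*t
    return p[0],p[1],z,th-90
E
python3 -c "
from h import *
x,y,z,w=push(132,clear=.012); print(x,y); go(x,y,.12,w)"
```

```text
0.5371281361061068 0.17792787412569036
shift mm [  30.5 -159.9   53.1] turn deg [47.64  0.32 -0.46]
```

```bash
python3 -m inch '[[0,-40,13,7,0,0,1],[0,-80,26,14,0,0,1],[0,-120,40,21,0,0,1],[0,-160,53,28,0,0,1],[0,-160,53,35,0,0,1],[0,-160,53,42,0,0,1],[10,-160,53,47.6,0,-0.4,1],[30,-160,53,47.6,0,-0.4,1],[30,-160,53,47.6,0,-0.4,1],[30,-160,53,47.6,0,-0.4,1],[30,-160,53,47.6,0,-0.4,1]]' 20; python3 -c "
from h import *
x,y,z,w=push(132,clear=.012);  go(x,y,z,w);cap('wrist','wr3')"
```

```text
t: 7.47
tool_pos: [0.5346, 0.1765, 0.115]
tcp_rot: [[-0.004, 0.742, 0.67], [-0.006, 0.67, -0.742], [-1.0, -0.007, 0.002]]
ft_force: [0.4, 0.2, 0.6]
width: 0.003
shift mm [93.   3.5  0.4] turn deg [0.07 0.14 0.4 ]
```

View pics/wr3.png

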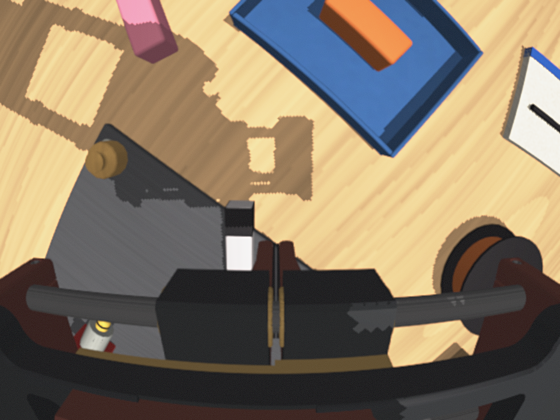

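The shut fingers (278,255) stand just right of, i.e. behind, the bar's end at (240,235). Descend.

```bash
python3 -m inch '[[30,2,0,0,0,0.3,1],[60,3,0,0,0,0.3,1],[80,3,0,0,0,0.3,1],[93,3,0,0,0,0.3,1],[93,3,0,0,0,0.3,1],[93,3,0,0,0,0.3,1]]' 20; python3 -c "
from h import *
for th in range(132,188,5): print(th,end=' ');go(*push(th))"
```

```text
t: 8.02
tool_pos: [0.537, 0.178, 0.0227]
tcp_rot: [[0.001, 0.743, 0.67], [-0.003, 0.67, -0.743], [-1.0, -0.001, 0.003]]
ft_force: [0.3, -0.3, 0.6]
width: 0.004
132 shift mm [  0.8 -11.9   0.1] turn deg [0.05 0.16 0.05]
137 shift mm [  0.8 -25.7  -1.3] turn deg [-4.95  0.16  0.05]
142 shift mm [  0.8 -39.5  -1.6] turn deg [-9.95  0.16  0.06]
147 shift mm [  0.8 -53.4  -0.7] turn deg [-14.95   0.15   0.07]
152 shift mm [  0.8 -67.    1.5] turn deg [-19.95   0.15   0.07]
157 shift mm [  0.8 -80.5   4.8] turn deg [-24.95   0.15   0.08]
162 shift mm [  0.8 -93.6   9.3] turn deg [-29.95   0.15   0.09]
167 shift mm [   0.9 -106.2   14.9] turn deg [-34.95   0.14   0.09]
172 shift mm [   0.9 -118.4   21.6] turn deg [-39.95   0.14   0.1 ]
177 shift mm [   0.9 -129.9   29.4] turn deg [-44.95   0.13   0.11]
182 shift mm [   1.  -140.6   38.1] turn deg [-49.95   0.13   0.11]
187 shift mm [   1.  -150.6   47.7] turn deg [-54.95   0.13   0.12]
```

```bash
python3 -m inch '[[0,-6,0,0,0,0,1],[0,-12,0,0,0,0,1],[0,-19,-0.7,-2.5,0,0,1],[0,-26,-1.3,-5,0,0,1],[0,-39.5,-1.6,-10,0,0,1],[0,-53.4,-0.7,-15,0,0,1],[0,-67,1.5,-20,0,0,1],[0,-80.5,4.8,-25,0,0,1],[0,-93.6,9.3,-30,0,0,1],[0,-106.2,15,-35,0,0,1],[0,-118.4,21.6,-40,0,0,1],[0,-124,25.5,-42.5,0,0,1],[0,-130,29.4,-45,0,0,1],[0,-135.3,33.7,-47.5,0,0,1],[0,-140.6,38,-50,0,0,1],[0,-140.6,38,-50,0,0,1],[0,-140.6,38,-50,0,0,1]]' 20; python3 -c "
from h import *
cap('wrist','wr4');cap('scene','sc4');cap('top','top4');crop('sc4',210,160,380,280,4.5,'c5');crop('top4',200,160,340,300,5.5,'c6')
print(np.array(r.state()['ft_force']).round(1))
for th in range(182,200,2): print(th,end=' ');go(*push(th))"
```

```text
t: 9.43
tool_pos: [0.4589, 0.0557, 0.0243]
tcp_rot: [[0.006, -0.035, 0.999], [-0.001, 0.999, 0.035], [-1.0, -0.001, 0.005]]
ft_force: [0.6, 2.9, 1.7]
width: 0.006
[0.3 2.7 2.1]
182 shift mm [ 1.7 -0.2 -0.3] turn deg [0.03 0.19 0.13]
184 shift mm [ 1.7 -5.7 -1.1] turn deg [-1.97  0.19  0.14]
186 shift mm [  1.7 -11.2  -1.6] turn deg [-3.97  0.19  0.14]
188 shift mm [  1.7 -16.8  -1.9] turn deg [-5.97  0.18  0.14]
190 shift mm [  1.7 -22.3  -2.1] turn deg [-7.97  0.18  0.14]
192 shift mm [  1.7 -27.8  -2. ] turn deg [-9.97  0.18  0.15]
194 shift mm [  1.7 -33.4  -1.8] turn deg [-11.97   0.18   0.15]
196 shift mm [  1.7 -38.9  -1.4] turn deg [-13.97   0.17   0.15]
198 shift mm [  1.8 -44.4  -0.7] turn deg [-15.97   0.17   0.16]
```

View pics/wr4.png

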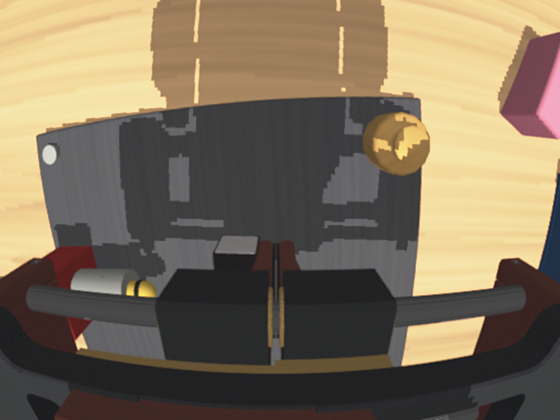

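View pics/c5.png

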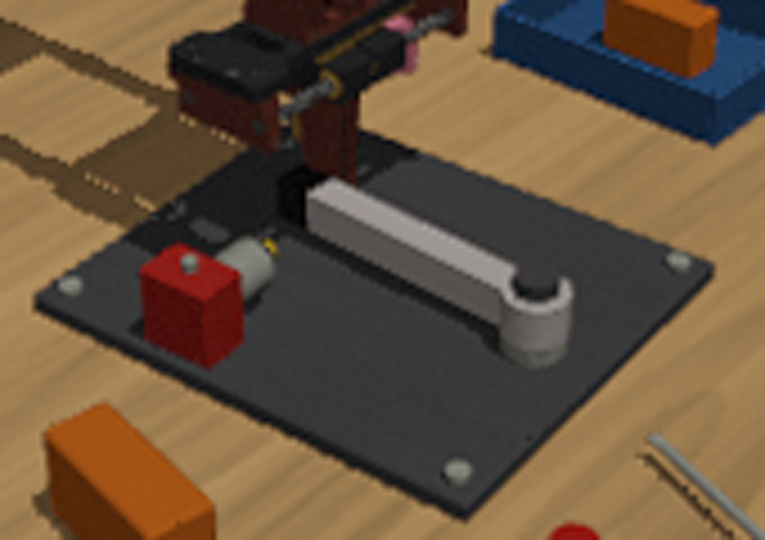

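View pics/c6.png

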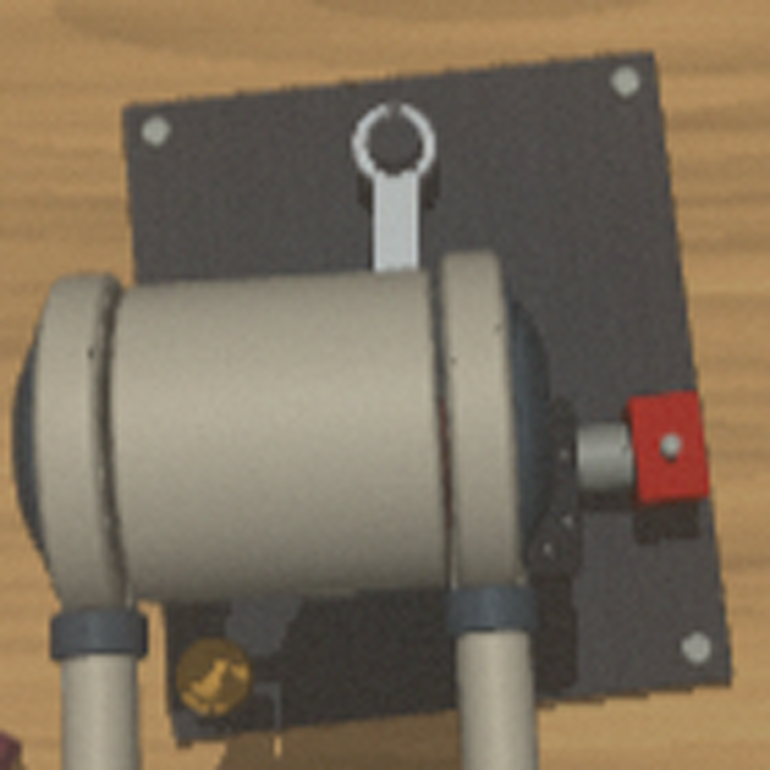

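The bar has followed, and its end lies at about 182°. The button, at wrist pixel (145,290), isn't touched yet. Now on to 192° in smaller steps.

```bash
python3 -m inch '[[1.5,-3,-0.6,-1,0,0,1],[1.5,-5.7,-1.1,-2,0,0,1],[1.5,-8.5,-1.4,-3,0,0,1],[1.5,-11.2,-1.6,-4,0,0,1],[1.5,-14,-1.8,-5,0,0,1],[1.5,-16.8,-1.9,-6,0,0,1],[1.5,-19.5,-2,-7,0,0,1],[1.5,-22.3,-2,-8,0,0,1],[1.5,-25,-2,-9,0,0,1],[1.5,-27.8,-2,-10,0,0,1]]'; python3 -c "
from h import *
cap('wrist','wr5');cap('scene','sc5');crop('sc5',210,160,380,280,4.5,'c7');crop('wr5',20,220,300,370,2.8,'c8')
print(np.array(r.state()['ft_force']).round(1))
for th in range(191,205,1): print(th,end=' ');go(*push(th))"
```

```text
t: 10.42
tool_pos: [0.4574, 0.029, 0.022]
tcp_rot: [[0.003, -0.21, 0.978], [-0.0, 0.978, 0.21], [-1.0, -0.001, 0.003]]
ft_force: [1.6, 8.5, 4.2]
width: 0.0
[0.7 6.5 3.2]
191 shift mm [-0.   2.1  0.2] turn deg [1.11 0.16 0.07]
192 shift mm [-0.  -0.6 -0.2] turn deg [0.11 0.16 0.08]
193 shift mm [-0.  -3.4 -0.6] turn deg [-0.89  0.16  0.08]
194 shift mm [-0.  -6.1 -1. ] turn deg [-1.89  0.16  0.08]
195 shift mm [-0.  -8.9 -1.3] turn deg [-2.89  0.16  0.08]
196 shift mm [  0.  -11.6  -1.5] turn deg [-3.89  0.16  0.08]
197 shift mm [  0.  -14.4  -1.7] turn deg [-4.89  0.16  0.08]
198 shift mm [  0.  -17.2  -1.8] turn deg [-5.89  0.15  0.08]
199 shift mm [  0.  -19.9  -2. ] turn deg [-6.89  0.15  0.09]
200 shift mm [  0.  -22.7  -2. ] turn deg [-7.89  0.15  0.09]
201 shift mm [  0.  -25.5  -2. ] turn deg [-8.89  0.15  0.09]
202 shift mm [  0.  -28.3  -2. ] turn deg [-9.89  0.15  0.09]
203 shift mm [  0.  -31.   -1.9] turn deg [-10.89   0.15   0.09]
204 shift mm [  0.  -33.8  -1.7] turn deg [-11.89   0.15   0.09]
```

View pics/c7.png

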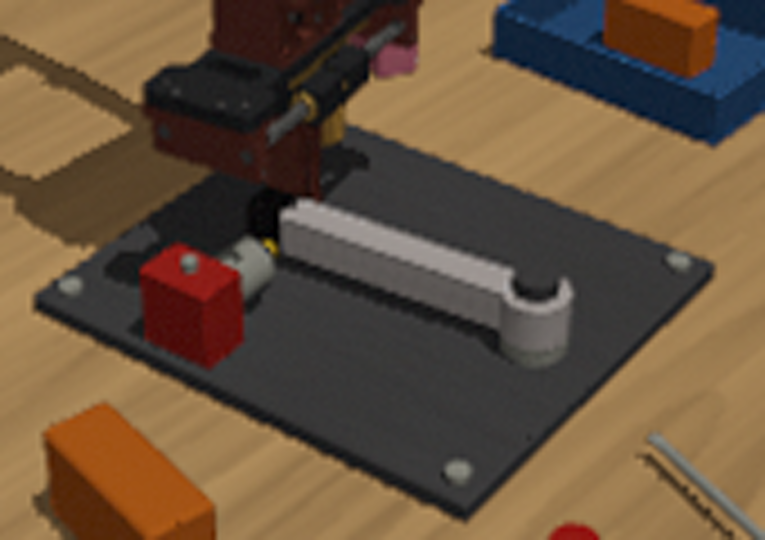

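View pics/c8.png

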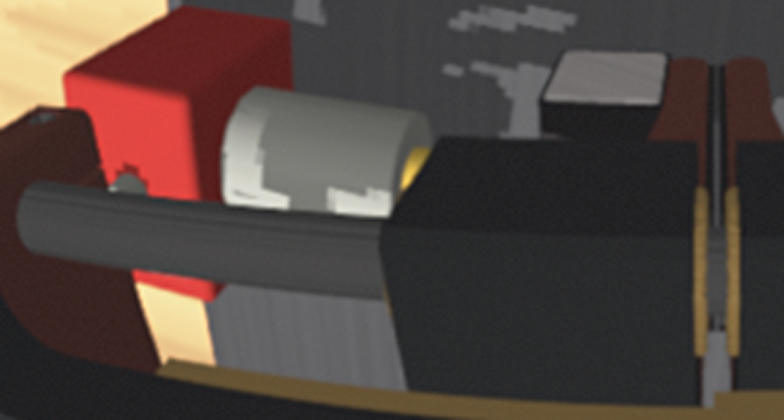

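Force is 6.5–8.5 N, which is pin friction. In the scene view, crop (270,245), the bar is close to the button. I'll back off and lift to calibrate the bar angle from the top camera.

```bash
python3 -m inch '[[0,8,0,0,0,0,1],[0,16,0,0,0,0,1],[-30,16,0,0,0,0,1],[-70,16,0,0,0,0,1],[-70,55,0,0,0,0,1],[-70,95,0,0,0,0,1],[-70,135,0,0,0,0,1],[-70,175,0,0,0,0,1],[-70,200,0,0,0,0,1],[-70,200,0,0,0,0,1]]'; python3 -c "
from h import *
cap('wrist','wr6');cap('scene','sc6');cap('top','top6');crop('sc6',235,200,300,250,11,'c9');crop('top6',225,170,345,270,6.6,'c10')"
```

```text
t: 11.35
tool_pos: [0.4129, 0.2273, 0.0898]
tcp_rot: [[-0.0, -0.214, 0.977], [-0.002, 0.977, 0.214], [-1.0, -0.002, -0.001]]
ft_force: [0.1, 0.3, 0.5]
width: 0.003
```

View pics/c9.png

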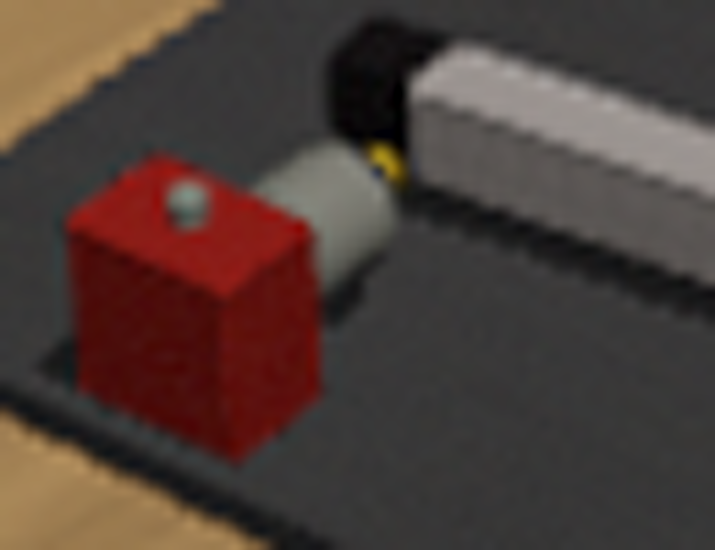

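View pics/c10.png

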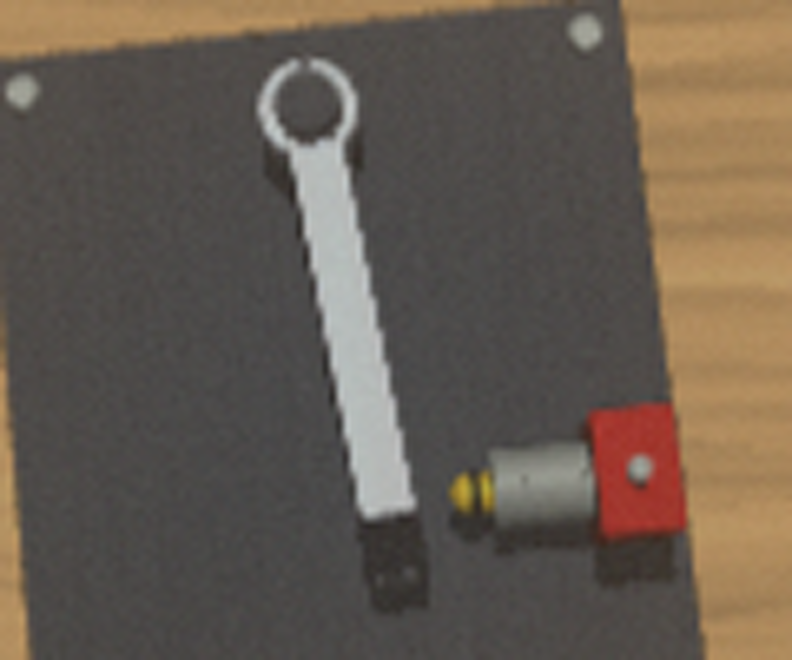

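View pics/wr6.png

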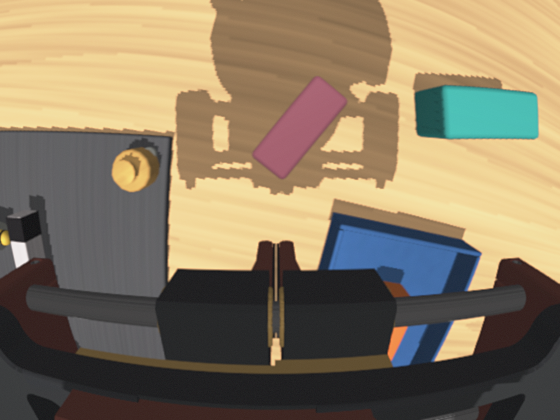

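In the clear top view the bar's flanks run from (292,150) to (360,520) and from (345,150) to (415,510). The button nose is at (450,492), still a gap away from the bar.

```bash
python3 - <<'E'
from h import *
c=ld('top6'); f=lambda x,y,z: pt(c,225+(x+.5)/6.6-.5,170+(y+.5)/6.6-.5,z)
l=[f(292,150,.047),f(360,520,.047)];q=[f(345,150,.047),f(415,510,.047)]
for e in (l,q):
    d=e[1]-e[0];print(np.degrees(np.arctan2(d[1],d[0]))%360, e[0],e[1])
t=f(399,607,.047);p=f(307,105,.047);d=t-p;print('pin',p,'tip',t,np.linalg.norm(d),np.degrees(np.arctan2(d[1],d[0]))%360)
n=f(450,492,.0345);m=f(494,492,.0345);print('nose',n,'mouth',m)
# edge fit by colour mask of bright bar
im=c['frame'].astype(int);g=im.sum(2)
P=[];Q=[]
for v in range(196,247):
    row=g[v,255:300]; k=np.where(row>360)[0]
    if len(k): P.append(pt(c,255+k[0]-.5,v,.047)[:2]);Q.append(pt(c,255+k[-1]+.5,v,.047)[:2])
P=np.array(P);Q=np.array(Q)
for E_ in (P,Q,(P+Q)/2):
    k=np.polyfit(E_[:,0],E_[:,1],1);print(np.degrees(np.arctan(k[0]))+180,'offset from PIN',(np.polyval(k,PIN[0])-PIN[1])*np.cos(np.arctan(k[0])))
E
```

```text
189.87150706659133 [0.6006048  0.04351685 0.047     ] [0.46896086 0.02060875 0.047     ]
190.244899853244 [0.60037136 0.02466979 0.047     ] [0.47220044 0.00150449 0.047     ]
pin [0.61698281 0.03808287 0.047     ] tip [0.43888365 0.0074646  0.047     ] 0.180711895735803 189.75476395729578
nose [ 0.47944209 -0.01100326  0.0345    ] mouth [ 0.47926076 -0.02648622  0.0345    ]
190.4883051106256 offset from PIN 0.009793471033316058
194.09370204753696 offset from PIN -0.005158575754475375
192.30011399857577 offset from PIN 0.0022584675241740368
```

Both flanks give about 190°, so the fingers' half thickness is about 9 mm and the bar lags my command by 1.8°. First touch should come at a bar angle of about 195.7° and half way at about 198.0°, i.e. a push command of about 199.8. I'll go back and push to about 198.5 first.

```bash
python3 -m inch '[[0,-40,0,0,0,0,1],[0,-80,0,0,0,0,1],[0,-120,0,0,0,0,1],[0,-160,0,0,0,0,1],[0,-184,0,0,0,0,1],[0,-184,0,0,0,0,1],[35,-184,0,0,0,0,1],[68,-184,0,0,0,0,1],[68,-184,0,0,0,0,1],[68,-192,0,0,0,0,1],[68,-198,0,0,0,0,1],[68,-198,0,0,0,0,1]]'; python3 -c "
from h import *
for th in (192,193,194,195,196,197,198,199): print(th,end=' ');go(*push(th))"
```

```text
t: 12.5
tool_pos: [0.4577, 0.0287, 0.0252]
tcp_rot: [[0.004, -0.208, 0.978], [-0.003, 0.978, 0.208], [-1.0, -0.004, 0.003]]
ft_force: [0.1, 1.1, 0.1]
width: 0.005
192 shift mm [ 3.2 -0.7 -0.5] turn deg [-0.01  0.19  0.21]
193 shift mm [ 3.2 -3.5 -0.9] turn deg [-1.01  0.19  0.21]
194 shift mm [ 3.2 -6.2 -1.2] turn deg [-2.01  0.19  0.21]
195 shift mm [ 3.2 -9.  -1.5] turn deg [-3.01  0.19  0.22]
196 shift mm [  3.3 -11.7  -1.8] turn deg [-4.01  0.18  0.22]
197 shift mm [  3.3 -14.5  -2. ] turn deg [-5.01  0.18  0.22]
198 shift mm [  3.3 -17.3  -2.1] turn deg [-6.01  0.18  0.22]
199 shift mm [  3.3 -20.   -2.2] turn deg [-7.01  0.18  0.22]
```

```bash
python3 -m inch '[[1.5,-3.5,-0.9,-1,0,0,1],[1.5,-6.2,-1.2,-2,0,0,1],[1.5,-9,-1.5,-3,0,0,1],[1.5,-11.7,-1.8,-4,0,0,1],[1.5,-13,-1.9,-4.5,0,0,1]]'; python3 -m inch '[[0,-1.4,0,-0.5,0,0,1],[0,-2.8,0,-1,0,0,1],[0,-2.8,0,-1,0,0,1]]';python3 -m inch '[[0,-1.4,0,-0.5,0,0,1],[0,-2.8,0,-1,0,0,1],[0,-2.8,0,-1,0,0,1]]'; python3 -c "
from h import *
for th in (198,199,200): print(th,end=' ');go(*push(th))
cap('wrist','wr7');cap('scene','sc7');crop('sc7',235,200,300,250,11,'c11');"
```

```text
t: 12.92
tool_pos: [0.4588, 0.0179, 0.0244]
tcp_rot: [[0.005, -0.286, 0.958], [0.001, 0.958, 0.286], [-1.0, -0.001, 0.005]]
ft_force: [-1.4, 7.2, 2.5]
width: 0.007
t: 13.17
tool_pos: [0.4592, 0.0151, 0.0244]
tcp_rot: [[0.004, -0.302, 0.953], [0.0, 0.953, 0.302], [-1.0, -0.001, 0.004]]
ft_force: [-2.0, 6.1, 3.6]
width: 0.005
t: 13.42
tool_pos: [0.4596, 0.0128, 0.0244]
tcp_rot: [[0.003, -0.319, 0.948], [0.001, 0.948, 0.319], [-1.0, -0.0, 0.003]]
ft_force: [-4.5, 6.2, 4.7]
width: 0.005
198 shift mm [ 2.4 -1.3 -0.8] turn deg [0.6  0.18 0.  ]
199 shift mm [ 2.4 -4.  -1.2] turn deg [-0.4   0.18  0.  ]
200 shift mm [ 2.4 -6.8 -1.6] turn deg [-1.4   0.18  0.01]
```

View pics/c11.png

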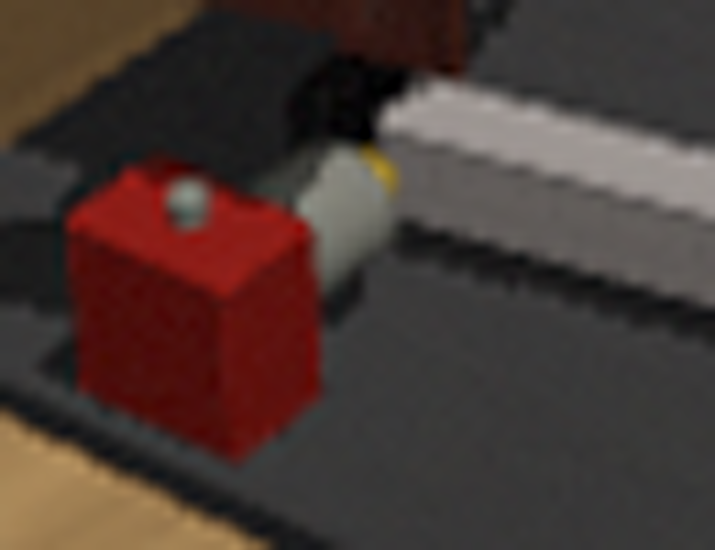

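Command is now about 197.6, so the bar should be just touching. Continue in 2.7 mm steps while watching the force.

```bash
python3 -m inch '[[0,-1.4,-0.6,-0.2,0,0,1],[0,-2.7,-1,-0.4,0,0,1],[0,-2.7,-1,-0.4,0,0,1]]';python3 -m inch '[[0,-1.4,-0.2,-0.5,0,0,1],[0,-2.4,-0.3,-0.8,0,0,1],[0,-2.4,-0.3,-0.8,0,0,1]]'; python3 -c "
from h import *
for th in (198,199,200): print(th,end=' ');go(*push(th))
"
```

```text
t: 13.77
tool_pos: [0.46, 0.0105, 0.0244]
tcp_rot: [[0.004, -0.326, 0.945], [0.002, 0.945, 0.326], [-1.0, 0.0, 0.005]]
ft_force: [-3.1, 8.7, 4.5]
width: 0.008
t: 14.02
tool_pos: [0.4604, 0.0085, 0.0244]
tcp_rot: [[0.004, -0.339, 0.941], [0.003, 0.941, 0.339], [-1.0, 0.001, 0.005]]
ft_force: [-3.2, 10.0, 4.3]
width: 0.006
198 shift mm [ 2.4  3.  -0.1] turn deg [ 1.82  0.27 -0.07]
199 shift mm [ 2.4  0.3 -0.6] turn deg [ 0.82  0.27 -0.07]
200 shift mm [ 2.4 -2.4 -1. ] turn deg [-0.18  0.27 -0.07]
```

The force rise of about 3 N means roughly 3–4 mm pressed. Back off and measure.

```bash
python3 -m inch '[[0,8,0,0,0,0,1],[0,16,0,0,0,0,1],[-30,16,0,0,0,0,1],[-68,16,0,0,0,0,1],[-68,55,0,0,0,0,1],[-68,95,0,0,0,0,1],[-68,135,0,0,0,0,1],[-68,175,0,0,0,0,1],[-68,200,0,0,0,0,1],[-68,200,0,0,0,0,1]]'; python3 -c "
from h import *
cap('scene','sc8');cap('top','top8');crop('sc8',235,200,300,250,11,'c12');crop('top8',225,170,345,270,6.6,'c13')"
```

```text
t: 14.85
tool_pos: [0.3903, 0.1982, 0.0901]
tcp_rot: [[0.003, -0.342, 0.94], [-0.001, 0.94, 0.342], [-1.0, -0.001, 0.002]]
ft_force: [-0.5, -0.0, 0.1]
width: 0.004
```

View pics/c12.png

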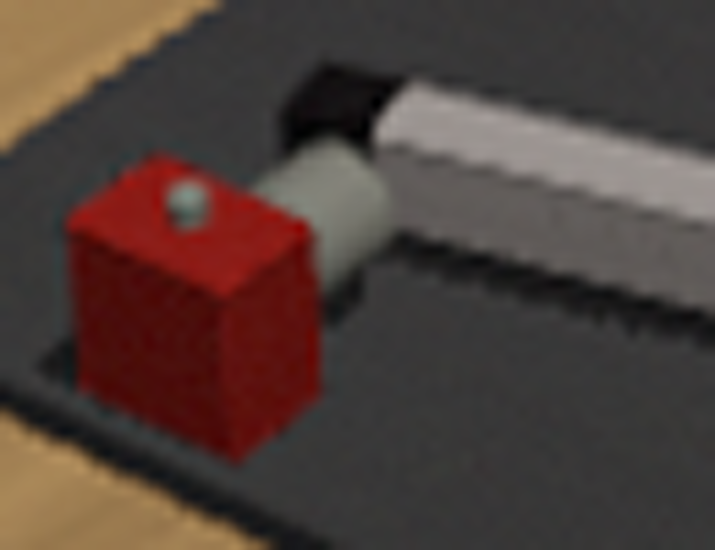

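View pics/c13.png

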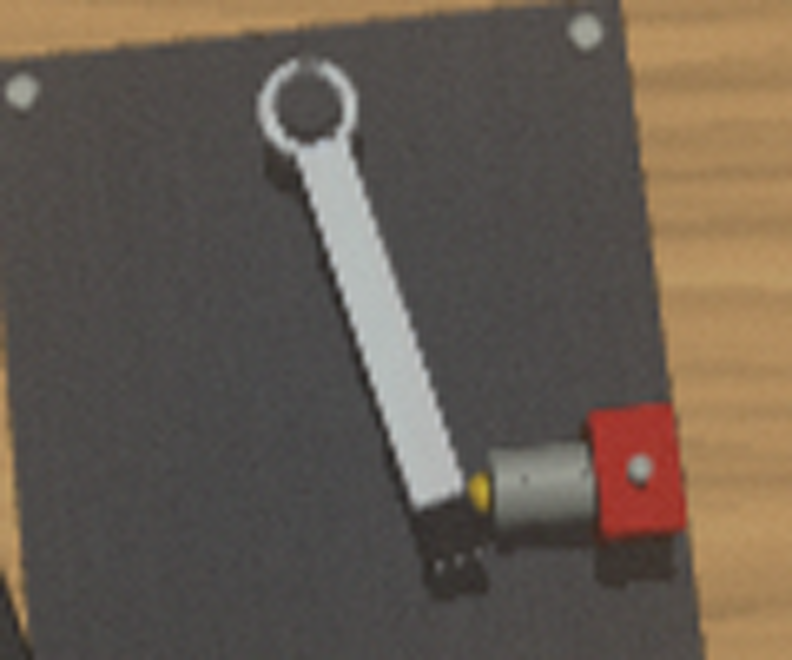

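In the top view the bar's flank at (466,487) leaves about 26 px (about 9 mm) of yellow before the barrel's mouth at (494,490). The black ring is no longer visible, so it's near half way. I'll check the angle numerically and enlarge the view.

```bash
python3 - <<'E'
from h import *
c=ld('top8'); f=lambda x,y,z: pt(c,225+(x+.5)/6.6-.5,170+(y+.5)/6.6-.5,z)
for e in ([f(297,150,.047),f(412,505,.047)],[f(350,150,.047),f(463,480,.047)]):
    d=e[1]-e[0];print(np.degrees(np.arctan2(d[1],d[0]))%360, e[0],e[1])
    if e[0][1]<.03:
        n=f(450,492,.0345)  # free nose from top6
        print('nose',n, 'flank y at nose x',np.interp(n[0],[e[1][0],e[0][0]],[e[1][1],e[0][1]]), e[0][1]+(n[0]-e[0][0])*d[1]/d[0])
crop('top8',275,225,335,260,13,'c14')
crop('top6',275,225,335,260,13,'c15')
E
```

```text
197.20666671382148 [0.60058278 0.04173865 0.047     ] [0.47394525 0.00252164 0.047     ]
197.94905802071492 [0.60034933 0.02289197 0.047     ] [ 0.48241855 -0.01531018  0.047     ]
nose [ 0.47944209 -0.01100326  0.0345    ] flank y at nose x -0.015310180551694136 -0.01627436544758187
```

View pics/c14.png

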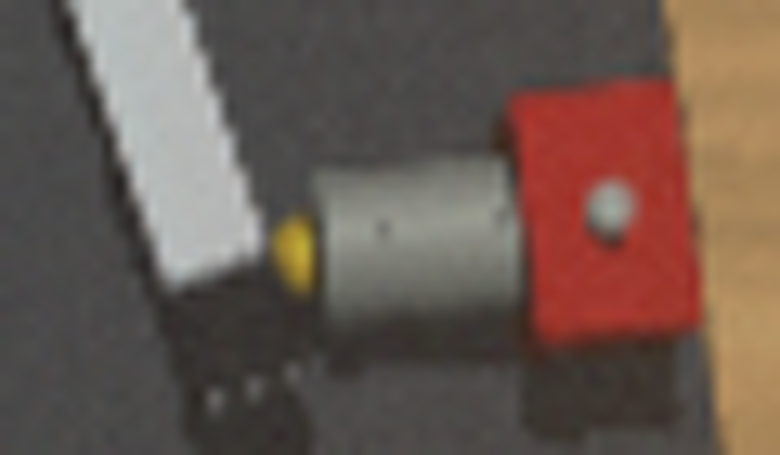

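View pics/c15.png

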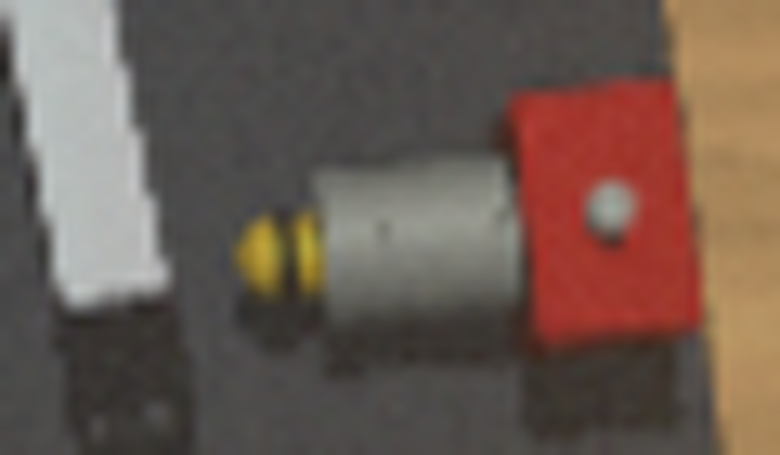

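About 5–5.5 mm pressed, judging by the nose shift and the ring reaching the mouth. I'll take a closer wrist view from above to be sure.

```bash
python3 -c "
from h import *
go(.53,.02,.13,95.4)"
```

```text
shift mm [ -39.4 -211.8   70.7] turn deg [14.49  0.12  0.2 ]
```

```bash
python3 -m inch '[[-39,0,0,0,0,0,1],[-39,-40,14,5,0,0,1],[-39,-80,28,10,0,0,1],[-39,-120,42,14.5,0,0,1],[-39,-160,56,14.5,0,0,1],[-39,-195,66,14.5,0,0,1],[-39,-212,71,14.5,0,0,1],[-39,-212,71,14.5,0,0,1],[-39,-212,71,14.5,0,0,1],[-39,-212,71,14.5,0,0,1]]'; python3 -c "
from h import *
cap('wrist','wr9');crop('wr9',150,100,350,250,4,'c16')"
```

```text
t: 15.78
tool_pos: [0.5297, 0.0185, 0.1287]
tcp_rot: [[0.001, -0.09, 0.996], [-0.003, 0.996, 0.09], [-1.0, -0.003, 0.001]]
ft_force: [-0.1, 0.4, 0.6]
width: 0.005
```

View pics/wr9.png

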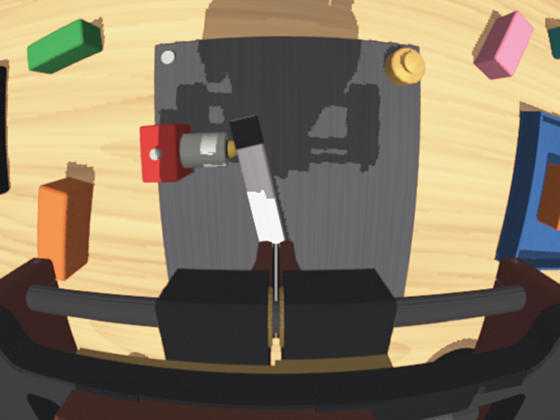

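View pics/c16.png

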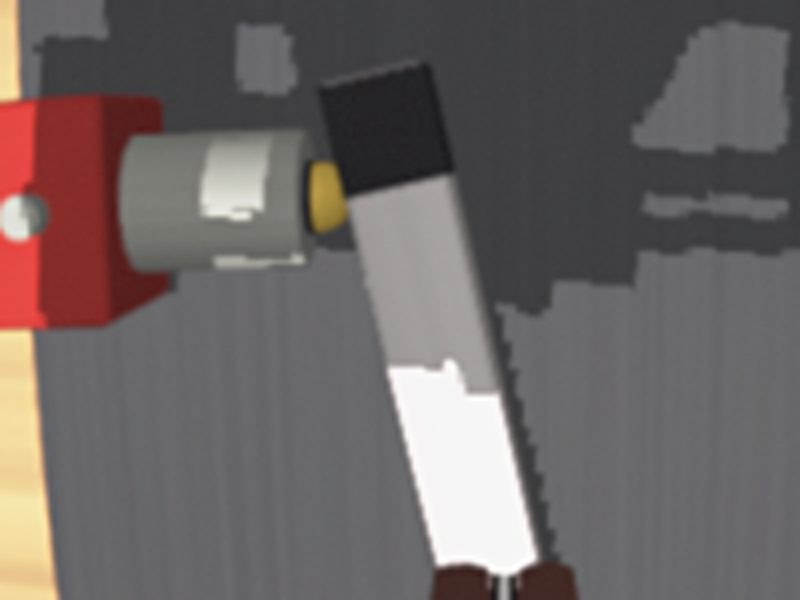

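The black ring is just at the barrel's mouth, crop (308,195), with yellow between it and the bar. That gives about 5.5 of 12 mm pressed, held with the robot away. Last check is for bystander movement: top8 against top0.

```bash
python3 -c "
from h import *
a=cv2.imread('pics/top0.png');b=cv2.imread('pics/top8.png');cv2.imwrite('pics/cmp.png',b)
d=cv2.absdiff(a,b).max(2)
for n,(u0,v0,u1,v1) in dict(weight=(228,272,250,294),driver=(275,85,307,160),spanner=(375,90,425,150),oiler=(328,110,355,145),spool=(150,112,203,163),orange2=(355,183,383,232),green=(355,270,396,297)).items(): print(n,d[v0:v1,u0:u1].mean().round(1),(d[v0:v1,u0:u1]>60).sum())"
```

```text
weight 22.5 72
driver 4.1 0
spanner 4.1 0
oiler 4.0 0
spool 3.9 0
orange2 4.3 0
green 3.9 0
```

View pics/cmp.png

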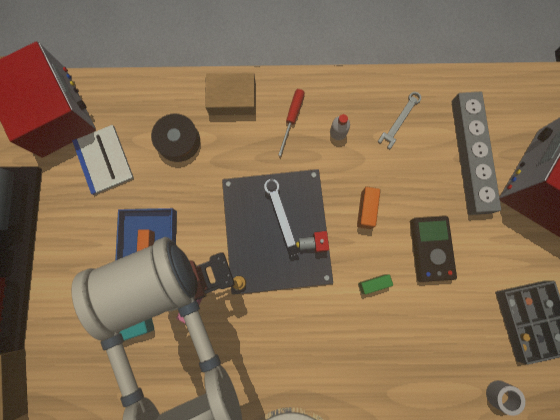

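```bash
python3 -c "
from h import *
for n in ('top0','top6','top8'):
    im=cv2.cvtColor(cv2.imread('pics/'+n+'.png'),cv2.COLOR_BGR2HSV)[272:296,226:250]
    m=(im[...,1]>140)&(im[...,0]<30)&(im[...,2]>60);v,u=np.where(m);print(n,226+u.mean(),272+v.mean(),m.sum())
s=r.state();print(s['t'],np.round(s['ft_force'],1));crop('top8',215,265,255,300,12,'w8');crop('top0',215,265,255,300,12,'w0')
a=cv2.imread('pics/w0.png');b=cv2.imread('pics/w8.png');cv2.imwrite('pics/w.png',cv2.resize(np.hstack([a,b]),(800,350)))"
```

```text
top0 238.2 282.11538461538464 130
top6 238.36567164179104 282.25373134328356 134
top8 239.41346153846155 281.7692307692308 104
15.8333 [ 0.1 -0.2 -1.5]
```

View pics/w.png

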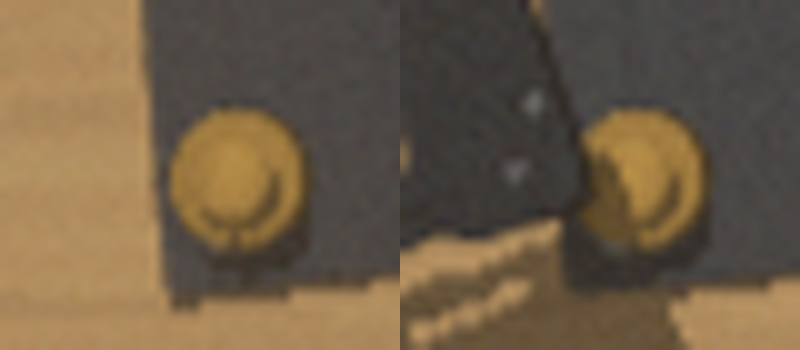

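The weight is where it was; the gripper only partly hides it in the later picture. Handing in.

```bash
python3 -c "
from h import *
print(r.sign_off())"
```

```text
the job is handed in; nothing more can be done
None
```

The orange block is in the blue tray, and the arm now holds the yellow button pressed about half way in. I handed the job in at about 15.8 s of the 72 s allowed.

- **Block:** I lifted it off the plate and set it down gently in the tray. It stands on its own base, the way up it was on the plate, not turned on its side.
- **Arm and button:** I pushed the arm with shut fingers to a world angle of about 197.5°, then let go and backed away. The most force I read was about 11 N.
- **Last checks:** the black ring sits at the barrel's mouth in the wrist picture. My estimates of the press ranged from 5.1 to 6 of 12 mm, so it may be slightly short of exact half. I left it rather than nudge it further and risk overshooting.
- **Other things:** the brass weight, screwdriver, spanner, spool, oiler, larger orange block and green block were all unmoved. I did not compare the pink and turquoise blocks; the robot hid them in that last picture. The first picture comparison flagged the weight, but that was the gripper partly hiding it.

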